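# Roll a shaft blank into the V-block cradle and hold it down

### The arm

A 7-joint arm with a two-finger parallel gripper is mounted at the origin on a cart in front of the work surface, level with it; the furniture and walls round the work are solid. World frame = base frame: x ahead of the robot, y to its left, z up, the work surface at z = 0. Lengths are in mm, angles in rad, forces in N, time in s.
With the tool pointing down it reaches from about 400 to 850 mm from the base axis. Payload 4.5 kg.
Tool frame: the origin (TCP) lies midway between the tips of the shut fingers; the grasp point (between the pads) lies 19 mm behind it (arm.grip_point_offset is the distance from the TCP to the grasp point, in mm); z points along the fingers, y is the direction in which the jaws open and shut (so a half turn about z gives the same grasp; the last joint's range is limited). The gripper opens to 88 mm and grips with 3 to 60 N. Pads are 18 mm wide; open, the fingers measure 123 mm over their backs; the gripper's body (75 mm by 187 mm) begins 45 mm behind the grasp point.
Start: joints at [-1.289, 0.689, -0.195, 1.565, 0.157, 0.902, -0.215], TCP at [153.273, 605.938, 238.743] pointing down, gripper open.
Joint ranges: [-3.01, 3.01], [-0.46, 2.08], [-1.47, 1.51], [0.13, 2.56], [-1, 4.14], [0.04, 2.09], [-2.66, 2.66]. Speed limits (rad/s): [2.57, 2.57, 3.14, 3.14, 3.14, 3.14, 3.14].

### API

Orientations are given as a 3x3 rotation matrix whose columns are the frame's x, y, z axes.
In Python, from station import arm gives the robot as it stands.
- The arm moves only by the tool arm_command, never from a script. Its argument "rows" is a list that holds one entry, the list of rows, each a list of 6 numbers: the shift along the tool's x, y, z in mm, then the turn, a rotation vector about the tool's x, y, z in degrees. A call has 1 to 20 rows; each row is the pose to reach, as a shift and turn from the pose commanded when the call began, along the tool's axes at that moment; what a row does not reach only later rows make up. A row lasts 1/12 s, in which the tool goes at most 41.7 mm and 7.16 degrees, less where a joint would pass 70% of its speed; a pose out of reach is approached as far as the arm can. A call with a gripper value outside its range is refused whole. "gripper" is the opening, from 0 (shut) to 1 (fully open), set as the call begins (left out, the last holds). The fingers move at their own pace and stop on an object; "squeeze" is the grip in N (left out, the last holds). Time passes only in rows, so rows that repeat a pose let the fingers close. It gives the time, the measured TCP pose, the force and the opening at its end, in the units of the state.
- arm.sense(): the state, without advancing time (a new reading comes with each control period).
- arm.grab_frame(name): name is "scene" or "top"; returns a dict with "image" (480x640x3 uint8, red, green, blue), "fx", "fy", "cx", "cy" (pixels), "rvec" (rotation vector, rad) and "tvec" (3), from world to camera coordinates, as OpenCV has them. Camera axes: x right, y down, z forward; pixel columns grow to the right and rows downward; lengths in mm; the calibration is good to about 2 mm. A picture is of the moment at which its call begins. There is no depth.
- arm.job_done(): hands the job in, once; it reports no verdict.
The state is a dict: "time": time; "joint_pos": joint angles; "qvel": joint speeds; "joint_torque": joint torques, N m; "tool_pos": TCP position; "eef_rot": TCP orientation; "force": force on the tool from outside, world axes, zero at the start; "torque": the same for the moment, N m; "opening": opening from 0.0 (shut) to 1.0 (fully open).
Only numpy, scipy, OpenCV 4.12 (cv2) and the standard library are available. Lean on these libraries where they do the work, as an engineer would, in place of code of your own. Each camera call takes 0.05 s, during which the arm holds its last target.

### The job

Get the aluminium shaft blank ready for its hardness check without picking it up: with the fingertips, roll it over the bench, up the ramp of the cradle and into the V-groove. Then push it lengthwise along the groove until its end touches the brass stop, and only after that tip the hold-down arm with the red knob over so that its pad rests on the blank. Never lift the blank, leave the other things on the bench where they are, and finish clear of everything.

Things in the scene. Friction and masses are not known exactly. Their poses are not given: they have to be found in the camera images.
- shaft_blank: turned aluminium shaft blank: smooth, lightly oiled round bar, 40 mm diameter, 160 mm long, 0.4 to 0.7 kg, flat ends. Origin at its middle, on its axis (20 mm up while on the bench). x along the bar; y and z turn as it rolls. It starts on the bench on the cradle's ramp side, z up, x within 0.25 rad of the cradle's x. Pushed at its side about half-way up it rolls; let go, it soon stops.
- cradle: fixed V-block cradle. Origin on the bench below the bottom of the groove; x runs along the groove to the brass stop, y from the groove to the ramp, z up. V-block and ramp span x = -75 to 60 mm; grey base plate, 6 mm thick: x = -85 to 105, y = -95 to 22 mm. Far side of the groove (-y) rises at 45 degrees to 38 mm high at y = -32 mm and stops a bar from rolling through.
- ramp_foot (a point): middle of the foot of the grey ramp: cradle x = -7.5, y = 118 mm, at bench height; axes as the cradle's. From there the ramp rises evenly to a flat lip, 22.5 mm above the bench, from y = 22 to 16.5 mm, where the 45 degree near side of the groove begins. A bar pushed past the lip drops into the groove by itself.
- shaft_home (a point): where the bar's middle must end: cradle x = -5, y = 0, z = 34.3 mm (a bar in the groove has its axis 34.3 and its top 54.3 mm above the bench); axes as the cradle's. Its other end then stands at cradle x = -85 mm, 10 mm beyond the V-block, free to be pushed along +x. Sliding it along the groove takes 1.5 to 6 N.
- stop_face (a point): middle of the face of the brass stop screw (15 mm across) that the bar's end must touch: cradle x = 75, y = 0, z = 34.3 mm. It sits on a dark steel bracket, 58 mm high, at x = 86 to 96, y = -22 to 22 mm.
- hold_down (a joint): hinged hold-down arm, rad. 0: level over the groove, pad on a bar in the groove; 1.57: upright; more: leaning back, away from the groove, as it starts (1.75 to 1.95). It moves with under 3 N at the knob. Tipped past upright towards the groove it sinks slowly by its weight until the rubber pad rests on the bar.
- hinge (a point): middle of the arm's hinge line, which is parallel to the cradle's x: cradle x = 0, y = -56, z = 64.3 mm, between two steel lugs 75 mm high.
- knob (a point): centre of the red ball knob, 22 mm across, on the end of the hold-down arm, 95 mm from the hinge line. The arm is 18 mm wide (along the cradle's x) and 10 mm thick.
- hardness_tester: bystander: round black digital surface tester with a wire-like handle on a yellow foot, 141 mm tall; origin at its underside; leave it alone
- ref_block_thin: bystander: light grey reference block 35 x 50 x 12 mm; origin at its underside; leave it alone
- ref_block_thick: bystander: light grey reference block 40 x 40 x 18 mm; origin at its underside; leave it alone
- check_stamp: bystander: small hand stamp with a wooden knob, 62 mm tall; origin at its underside; leave it alone
- oil_bottle: bystander: small amber bottle with a black cap, 77 mm tall; origin at its underside; leave it alone
- screw_bin: bystander: yellow open bin of screws, 107 x 71 x 50 mm; origin at its underside; leave it alone
- bit_box: bystander: red box with a dark lid, 58 x 95 x 25 mm; origin at its underside; leave it alone
- caliper: bystander: digital caliper lying flat, 232 mm long; origin at its underside; leave it alone

How it is judged:
By the outcome, as a careful person would: the job done as asked, in the order asked, and still so for the second after the job is handed in, with the robot touching nothing.
It also fails if it takes over 51 s, if anything falls off the work surface, if the arm or the gripper's body presses on something with over 40 N, if the wrist force passes 120 N, or if a joint passes its speed limit or range.

## Working session

There is one attempt and no reset: what is moved stays moved. The work goes in short steps, Python scripts to look and compute and a tool call to move; the robot and the scene stay as the last step left them, time stands still between calls to the robot, and variables do not carry over. Pictures are saved under pics/ and viewed, and the job is handed in when it is done.

Besides the shell and the picture viewer there is one more tool, called in YAML: its name, and indented under it one key for each argument. arm_command: Moves the arm, as the interface text tells. Its arguments: {"type":"object","properties":{"rows":{"type":"array","items":{"type":"array","items":{"type":"array","items":{"type":"number"}}}},"gripper":{"type":"number"},"squeeze":{"type":"number"}},"required":["rows"]}

```bash
ls; mkdir -p pics; python3 - <<'E'
from station import arm
import cv2,pickle
s=arm.sense();print(s)
for n in("scene","top"):
    f=arm.grab_frame(n);pickle.dump(f,open(n+'.pkl','wb'))
    cv2.imwrite(f'pics/{n}0.png',f["image"][:,:,::-1])
    print(n,{k:v for k,v in f.items() if k!="image"})
E
```

```text
pics
{'time': 0.0, 'joint_pos': array([-1.28923218,  0.69000314, -0.1944899 ,  1.56627841,  0.15735275,
        0.90251167, -0.21507715]), 'qvel': array([-0.0015057 ,  0.00239098, -0.00026461, -0.00037889, -0.00014762,
        0.00066319, -0.00035475]), 'joint_torque': array([-1.03846944e-04, -5.27562475e+01, -1.26677748e+00, -1.53435749e+01,
       -5.25821478e-02,  6.32885683e-03,  1.73743510e-04]), 'tool_pos': array([153.19845075, 605.3121026 , 237.91496943]), 'eef_rot': array([[-9.69490967e-01,  2.45126899e-01, -2.61862808e-04],
       [ 2.45126970e-01,  9.69489338e-01, -1.78657174e-03],
       [-1.84063591e-04, -1.79625480e-03, -9.99998370e-01]]), 'force': array([ 0.2275562 ,  0.32559984, -0.51456319]), 'torque': array([ 0.00165855,  0.02578172, -0.05467982]), 'opening': 1.0013945659843906}
scene {'fx': 469.81168541784206, 'fy': 469.81168541784206, 'cx': 322.6471923222356, 'cy': 240.44062769039962, 'rvec': array([ 2.28636427, -0.49429755,  0.23803239]), 'tvec': array([-537.56281589,  233.80415872, 1095.20932987])}
top {'fx': 473.07565760440036, 'fy': 473.07565760440036, 'cx': 313.0471172993145, 'cy': 242.58939127380475, 'rvec': array([ 2.15688262, -2.09636836,  0.19677924]), 'tvec': array([  -2.18847432,  596.87836504, 1293.71315386])}
```

View pics/scene0.png

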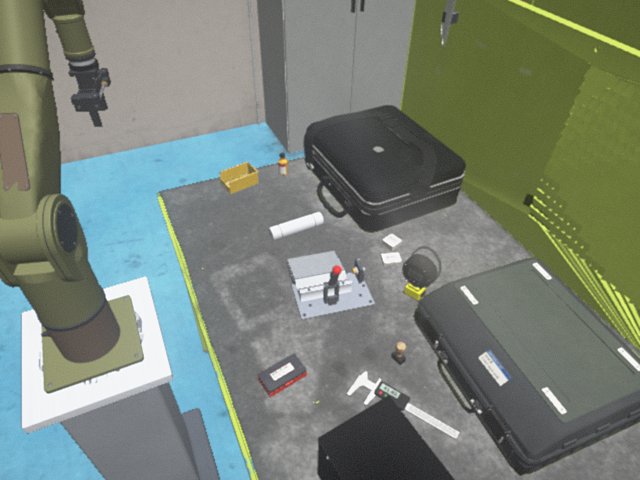

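View pics/top0.png

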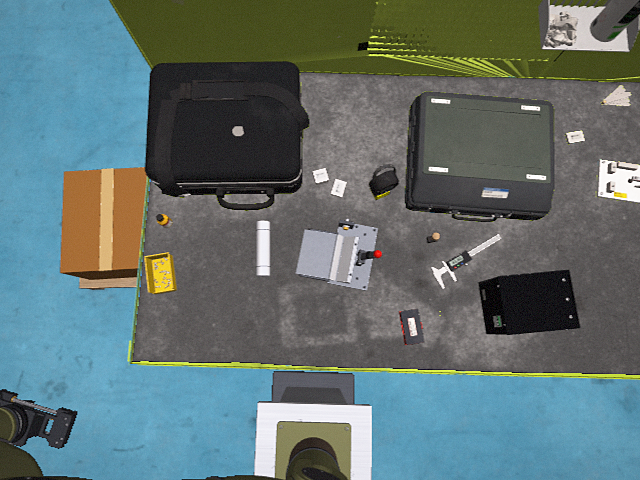

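The top view shows the white bar at about (263,248), the cradle at (340,255), its brass stop at (345,225) and the red knob at (377,254). I'll zoom in to measure.

```bash
cat > h.py <<'E'
import numpy as np,cv2,pickle
def ray(f,u,v):
    R=cv2.Rodrigues(f["rvec"])[0];t=f["tvec"]
    d=R.T@np.array([(u-f["cx"])/f["fx"],(v-f["cy"])/f["fy"],1.]);o=-R.T@t
    return o,d
def onz(f,u,v,z):
    o,d=ray(f,u,v);return o+d*(z-o[2])/d[2]
def proj(f,P):
    K=np.array([[f["fx"],0,f["cx"]],[0,f["fy"],f["cy"]],[0,0,1.]])
    return cv2.projectPoints(np.float64(P).reshape(-1,3),f["rvec"],f["tvec"],K,None)[0].reshape(-1,2)
def crop(f,x0,y0,x1,y1,s,name):
    c=cv2.resize(f["image"][y0:y1,x0:x1,::-1],None,fx=s,fy=s,interpolation=cv2.INTER_CUBIC);cv2.imwrite(name,c)
E
python3 - <<'E'
from h import *
t=pickle.load(open('top.pkl','rb'));s=pickle.load(open('scene.pkl','rb'))
crop(t,245,210,395,300,5,'pics/t1.png')
crop(s,260,200,390,325,4.8,'pics/s1.png')
E
```

```text
(no output)
```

View pics/t1.png

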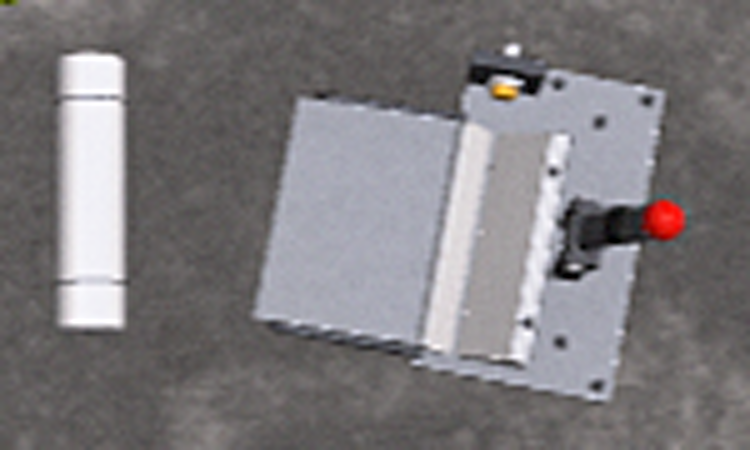

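View pics/s1.png

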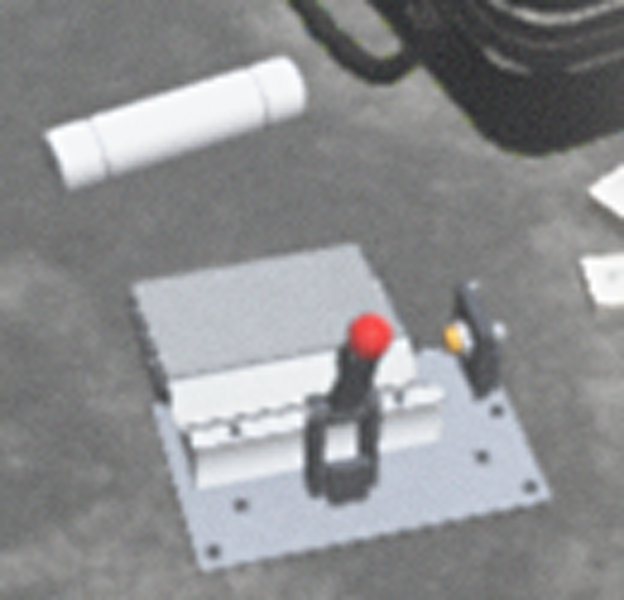

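```bash
cat >> h.py <<'E'
def fit2(L,W):
    L=np.array(L)[:,:2];W=np.array(W)[:,:2];lm=L.mean(0);wm=W.mean(0)
    a=L-lm;b=W-wm
    th=np.arctan2((a[:,0]*b[:,1]-a[:,1]*b[:,0]).sum(),(a*b).sum())
    R=np.array([[np.cos(th),-np.sin(th)],[np.sin(th),np.cos(th)]]);t=wm-R@lm
    return th,t,(L@R.T+t)-W
E
python3 - <<'E'
from h import *
np.set_printoptions(precision=1,suppress=True)
t=pickle.load(open('top.pkl','rb'));s=pickle.load(open('scene.pkl','rb'))
T=lambda a,b:(245+(a+.5)/5-.5,210+(b+.5)/5-.5)
S=lambda a,b:(260+(a+.5)/4.8-.5,200+(b+.5)/4.8-.5)
pts=[((60,118,0),T(299,97)),((-75,118,0),T(256,318)),((105,-95,6),T(664,90)),((-85,-95,6),T(606,402)),((60,22,22.5),T(463,119)),((-75,22,22.5),T(424,353))]
W=[onz(t,*p,q[2]) for q,p in pts]
th,tt,r=fit2([q for q,p in pts],W);print('top',th,tt);print(r)
ps=[((60,118,0),S(357,245)),((-75,118,0),S(133,287)),((105,-95,6),S(551,497)),((-85,-95,6),S(203,571))]
W=[onz(s,*p,q[2]) for q,p in ps]
th2,tt2,r=fit2([q for q,p in ps],W);print('scene',th2,tt2);print(r)
R=lambda a:np.array([[np.cos(a),-np.sin(a)],[np.sin(a),np.cos(a)]])
# knob by two views
def red(f,x0,y0,x1,y1):
    im=f["image"].astype(int);m=(im[...,0]>140)&(im[...,1]<70)&(im[...,2]<70)
    v,u=np.nonzero(m[y0:y1,x0:x1]);return u.mean()+x0,v.mean()+y0,len(u)
a=red(t,360,240,395,270);b=red(s,325,255,350,280);print(a,b)
def tri(f,p,g,q):
    o,d=ray(f,*p);o2,d2=ray(g,*q);d/=np.linalg.norm(d);d2/=np.linalg.norm(d2)
    A=np.c_[d,-d2];k=np.linalg.lstsq(A,o2-o,rcond=None)[0];P=o+k[0]*d;Q=o2+k[1]*d2;return (P+Q)/2,np.linalg.norm(P-Q)
K,e=tri(t,a[:2],s,b[:2]);print('knob',K,e)
k=R(th).T@(K[:2]-tt);print('knob cradle',k,'ang',np.arctan2(K[2]-64.3,k[1]+56),np.hypot(K[2]-64.3,k[1]+56))
# bar top corners (silhouette at z~20 from above)
c=[onz(t,*T(*p),20) for p in[(58,92),(126,92),(60,292),(126,292),(58,329),(126,329),(60,55),(126,55)]]
c=np.array(c);print(c)
# bar mask
for f,n,box in((t,'t',(250,215,280,285)),(s,'s',(262,205,330,245))):
    x0,y0,x1,y1=box
    g=f["image"].min(2)[y0:y1,x0:x1];m=(g>150).astype(np.uint8)
    cs=max(cv2.findContours(m,cv2.RETR_EXTERNAL,cv2.CHAIN_APPROX_NONE)[0],key=cv2.contourArea)
    (cx,cy),wh,an=cv2.minAreaRect(cs);bx=cv2.boxPoints(((cx,cy),wh,an))+[x0,y0]
    P=np.array([onz(f,*q,20) for q in bx]);print(n,wh,an,P,P.mean(0))
    C=P[:,:2];e1=C[1]-C[0];e2=C[2]-C[1];L=e1 if np.linalg.norm(e1)>np.linalg.norm(e2) else e2
    L=L*np.sign(L[0]);print('yaw',np.arctan2(L[1],L[0]),np.linalg.norm(e1),np.linalg.norm(e2),'in cradle',R(th).T@(C.mean(0)-tt))
E
```

```text
top -0.162377015034164 [568.2 -65.6]
[[-0.7 -0.6]
 [-0.8  0.1]
 [-0.  -1.1]
 [-1.2 -3.5]
 [-1.   1.6]
 [ 3.8  3.5]]
scene -0.1639823621276663 [568.4 -64.9]
[[-0.3  0.1]
 [-0.2  1.1]
 [ 1.1 -1.1]
 [-0.7 -0.2]]
(np.float64(377.8), np.float64(253.35555555555555), 45) (np.float64(336.1666666666667), np.float64(272.0), 6)
knob [ 553.3 -156.2  148.4] 4.350120683436445
knob cradle [ -0.  -91.8] ang 1.9734742013584856 91.40484086535874
[[641.8 183.1  20. ]
 [643.  143.1  20. ]
 [523.6 176.   20. ]
 [524.7 137.8  20. ]
 [502.1 176.1  20. ]
 [503.2 136.9  20. ]
 [664.2 183.   20. ]
 [665.3 144.1  20. ]]
t (55.0, 12.0) 90.0 [[666.  181.9  20. ]
 [667.  146.5  20. ]
 [504.3 139.2  20. ]
 [503.3 173.8  20. ]] [585.2 160.4  20. ]
yaw 0.04489680877151346 35.36816459698129 162.89342314459242 in cradle [-19.8 225.8]
s (13.281566619873047, 55.02363586425781) 71.56504821777344 [[506.6 189.3  20. ]
 [678.8 200.6  20. ]
 [665.9 142.7  20. ]
 [499.  134.2  20. ]] [587.6 166.7  20. ]
yaw 0.06543494488980603 172.62584209487244 59.31192546666395 in cradle [-18.5 232.4]
```

```bash
python3 - <<'E'
from h import *
np.set_printoptions(precision=0,suppress=True)
t=pickle.load(open('top.pkl','rb'));s=pickle.load(open('scene.pkl','rb'))
for n,p in dict(handleL=(220,205),handle=(245,208),handleR=(272,203),case=(230,192),bottle=(162,219),box=(145,170)).items(): print(n,onz(t,*p,0),onz(t,*p,150))
print('scene handle',onz(s,322,195,0),onz(s,345,215,0),onz(s,345,215,60))
def planex(p):
    th=-.164;c,sn=np.cos(th),np.sin(th);o=np.array([568.3,-65.2]);return o+[c*p[0]-sn*p[1],sn*p[0]+c*p[1]]
for p in[(-20,225),(-20,118),(-20,40),(-110,0),(0,-92),(0,-130),(0,-56)]:print(p,planex(p))
E
```

```text
handleL [714. 298.   0.] [674. 267. 150.]
handle [707. 222.   0.] [668. 200. 150.]
handleR [724. 142.   0.] [684. 128. 150.]
case [755. 270.   0.] [711. 242. 150.]
bottle [665. 468.   0.] [631. 419. 150.]
box [817. 533.   0.] [766. 477. 150.]
scene handle [723. 287.   0.] [746. 168.   0.] [711. 106.  60.]
(-20, 225) [585. 160.]
(-20, 118) [568.  54.]
(-20, 40) [555. -22.]
(-110, 0) [460. -47.]
(0, -92) [ 553. -156.]
(0, -130) [ 547. -193.]
(0, -56) [ 559. -120.]
```

arm_command:
  rows:
    - [[-511,-285,0,0,0,73],[-511,-285,0,0,0,73],[-511,-285,0,0,0,73],[-511,-285,0,0,0,73],[-511,-285,0,0,0,73],[-511,-285,0,0,0,73],[-511,-285,0,0,0,73],[-511,-285,0,0,0,73],[-511,-285,0,0,0,73],[-511,-285,0,0,0,73],[-511,-285,0,0,0,73],[-511,-285,0,0,0,73],[-511,-285,0,0,0,73],[-511,-285,0,0,0,73],[-511,-285,0,0,0,73],[-511,-285,0,0,0,73],[-511,-285,0,0,0,73],[-511,-285,0,0,0,73]]

```text
time: 1.6
tool_pos: [577.3, 206.3, 238.4]
eef_rot: [[-0.052, 0.999, -0.002], [0.999, 0.052, 0.001], [0.001, -0.002, -1.0]]
force: [0.9, 1.2, 0.1]
opening: 0.999
```

arm_command:
  rows:
    - [[0,0,80,0,0,0],[0,0,140,0,0,0],[0,0,170,0,0,0],[0,0,200,0,0,0],[0,0,215,0,0,0],[0,0,225,0,0,0],[0,0,225,0,0,0],[0,0,225,0,0,0]]

```text
time: 2.27
tool_pos: [577.5, 205.9, 13.3]
eef_rot: [[-0.051, 0.999, -0.002], [0.999, 0.051, 0.0], [0.0, -0.002, -1.0]]
force: [0.0, -1.6, 0.8]
opening: 1.003
```

```bash
cat > snap.py <<'E'
import sys
from h import *
from station import arm
k=sys.argv[1]
s=arm.sense();np.set_printoptions(precision=2,suppress=True)
print(s['time'],s['tool_pos'],s['force'],s['opening'])
t=arm.grab_frame('top');c=arm.grab_frame('scene')
pickle.dump(t,open(f'top{k}.pkl','wb'));pickle.dump(c,open(f'scene{k}.pkl','wb'))
a=cv2.resize(t["image"][200:320,240:400,::-1],(480,360),interpolation=cv2.INTER_CUBIC)
b=cv2.resize(c["image"][190:330,255:415,::-1],(480,420),interpolation=cv2.INTER_CUBIC)
im=np.zeros((420,800,3),np.uint8);im[:360,:400]=cv2.resize(a,(400,360))[:,:];im[:350,400:]=cv2.resize(b,(400,350))
# left: x=240+u*.4, y=200+v/3 ; right: x=255+(u-400)*.4,y=190+v*.4
cv2.imwrite(f'pics/k{k}.png',im)
E
python3 snap.py 1
```

```text
2.2667 [577.45 205.94  13.32] [ 0.01 -1.57  0.84] 1.00264702082262
```

View pics/k1.png

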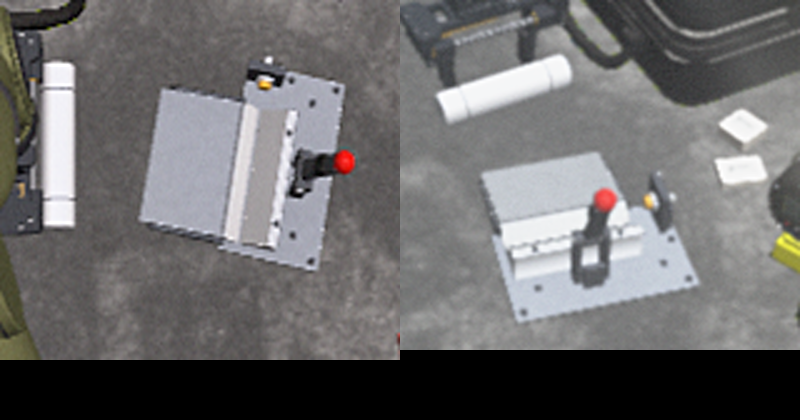

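arm_command:
  rows:
    - [[-4,0,0,0,0,0],[-8,0,0,0,0,0],[-12,0,0,0,0,0],[-16,0,0,0,0,0],[-20,0,0,0,0,0.5],[-23,0,0,0,0,1],[-26,0,0,0,0,2],[-29,-0.2,0,0,0,3],[-32,-0.4,0,0,0,4],[-35,-0.7,0,0,0,5],[-38,-1,0,0,0,6],[-41,-1.4,0,0,0,7],[-44,-1.8,0,0,0,8],[-47,-2.2,0,0,0,9],[-50,-2.7,0,0,0,10],[-53,-3.3,0,0,0,11],[-56,-3.9,0,0,0,12],[-59,-4.5,0,0,0,12],[-62,-5.1,0,0,0,12],[-65,-5.7,0,0,0,12]]

```text
time: 4.03
tool_pos: [576.3, 138.9, 13.7]
eef_rot: [[0.16, 0.987, 0.0], [0.987, -0.16, 0.0], [0.0, 0.0, -1.0]]
force: [0.0, -0.6, 1.1]
opening: 1.0
```

```bash
cat >> h.py <<'E'
TH=-.164;O=np.array([568.3,-65.2])
RC=np.array([[np.cos(TH),-np.sin(TH)],[np.sin(TH),np.cos(TH)]])
def cr(P):return RC.T@(np.asarray(P)[:2]-O)
E
python3 snap.py 2;  python3 -c "
from h import *
from station import arm
print(cr(arm.sense()['tool_pos']),arm.sense()['eef_rot'][:,1])"
```

```text
4.0333 [576.27 138.93  13.74] [ 0.01 -0.63  1.05] 0.9995012379914118
[-25.45458782 201.93078142] [ 9.86995499e-01 -1.60747749e-01 -2.12474024e-04]
```

View pics/k2.png

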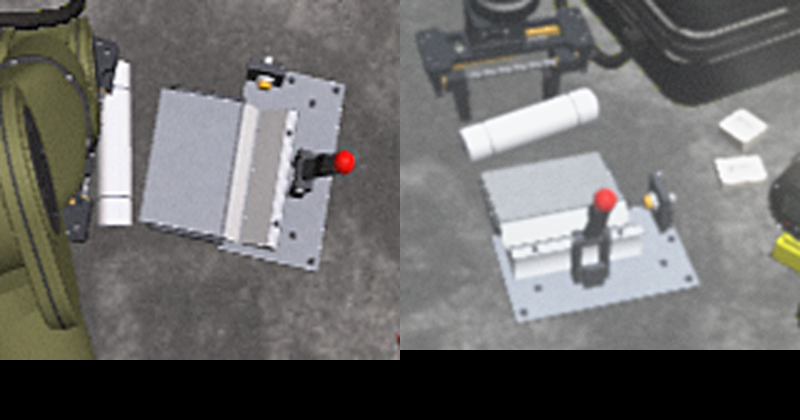

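```bash
cat > bar.py <<'E'
import sys
from h import *
np.set_printoptions(precision=1,suppress=True)
t=pickle.load(open(f'top{sys.argv[1]}.pkl','rb'));z=float(sys.argv[2]) if len(sys.argv)>2 else 20
g=t["image"].min(2)
x0,x1=int(sys.argv[3]),int(sys.argv[4])
ed=[]
for v in range(222,274):
    r=g[v,x0:x1].astype(float);i=[k for k in range(len(r)-1) if r[k]>=150>r[k+1]]
    if i:
        k=i[-1];ed.append((v,x0+k+(r[k]-150)/(r[k]-r[k+1])))
ed=np.array(ed);print(len(ed),ed[[0,-1],0])
P=np.array([cr(onz(t,u,v,z)) for v,u in ed])
p=np.polyfit(P[5:-5,0],P[5:-5,1],1);print('edge slope(cradle)',p[0],'y at x=-20',np.polyval(p,-20),'axis',np.polyval(p,-20)+20,'x range',P[:,0].min(),P[:,0].max())
E
python3 bar.py 2 20 270 297
```

```text
52 [222. 273.]
edge slope(cradle) 0.22416221945349074 y at x=-20 139.18235691216597 axis 159.18235691216597 x range -78.03828623345072 69.6274965692326
```

```bash
cat > ends.py <<'E'
import sys
from h import *
np.set_printoptions(precision=1,suppress=True)
# ends along bar top line: args: snap, z of visible edge line, pixel column range
t=pickle.load(open(f'top{sys.argv[1]}.pkl','rb'));z=float(sys.argv[2]);cols=range(int(sys.argv[3]),int(sys.argv[4]))
g=t["image"].min(2).astype(float)
for u in cols:
    r=g[205:300,u];i=[k for k in range(94) if (r[k]<150)!=(r[k+1]<150)]
    a,b=[205+k+(r[k]-150)/(r[k]-r[k+1]) for k in (i[0],i[-1])]
    A,B=cr(onz(t,u,a,z)),cr(onz(t,u,b,z));print(u,A,B,(A+B)/2,np.linalg.norm(A-B))
E
python3 ends.py 2 30 286 292; python3 ends.py "" 30 259 268
```

```text
286 [ 63.8 173.5] [-86.9 142.6] [-11.6 158.1] 153.8797849606415
287 [ 71.3 172.1] [-86.4 139.8] [ -7.5 155.9] 160.97871264320665
288 [ 72.9 169.4] [-85.8 137. ] [ -6.5 153.2] 162.0093219083639
289 [ 72.7 166.4] [-85.4 134.2] [ -6.3 150.3] 161.3549040379845
290 [ 71.3 163.1] [-85.  131.3] [ -6.8 147.2] 159.50244555242057
291 [ 71.  160.1] [-84.4 128.5] [ -6.7 144.3] 158.60770370490042
259 [ 54.  252.2] [-102.6  218.3] [-24.3 235.3] 160.14197087038627
260 [ 55.1 249.4] [-102.2  215.5] [-23.6 232.4] 160.9398825549201
261 [ 56.2 246.7] [-102.   212.6] [-22.9 229.6] 161.77551834937165
262 [ 57.2 243.9] [-101.3  209.8] [-22.1 226.9] 162.0581724161785
263 [ 57.8 241. ] [-100.9  207. ] [-21.6 224. ] 162.3386447646398
264 [ 57.6 238. ] [-100.4  204.2] [-21.4 221.1] 161.5454145467484
265 [ 57.6 235. ] [-99.8 201.4] [-21.1 218.2] 160.96251304398254
266 [ 58.2 232.1] [-98.9 198.6] [-20.4 215.4] 160.66200689916414
267 [ 58.5 229.2] [-98.6 195.8] [-20.1 212.5] 160.6486798174937
```

arm_command:
  rows:
    - [[2,0,-30,0,0,0],[2,0,-65,0,0,0],[-20,10,-65,0,0,-7],[-45,19,-65,0,0,-64],[-45,19,-65,0,0,-64],[-45,19,-65,0,0,-64],[-45,19,-65,0,0,-64],[-45,19,-65,0,0,-64],[-45,19,-65,0,0,-64],[-45,19,-65,0,0,-64],[-45,19,-65,0,0,-64],[-45,19,-65,0,0,-64],[-45,19,-65,0,0,-64]]

```text
time: 5.22
tool_pos: [587.8, 91.6, 78.7]
eef_rot: [[-0.815, 0.579, -0.0], [0.579, 0.815, 0.0], [0.0, 0.0, -1.0]]
force: [-0.2, 0.0, -0.4]
opening: 1.0
```

```bash
python3 snap.py 3
```

```text
5.2167 [587.77  91.57  78.66] [-0.19  0.03 -0.39] 1.000042408236866
```

View pics/k3.png

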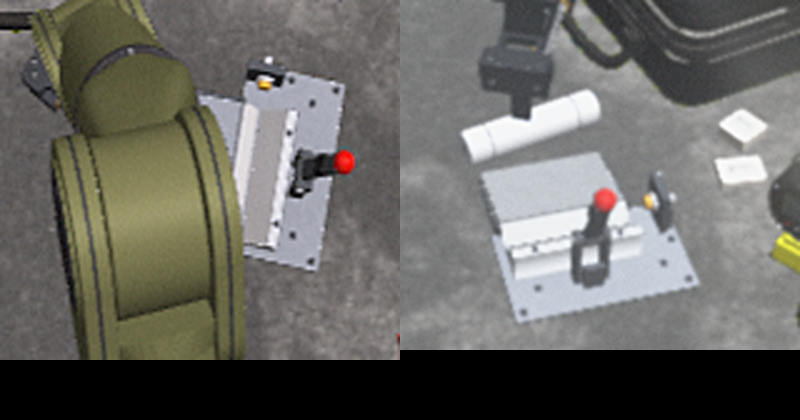

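arm_command:
  rows:
    - [[0,0,20,0,0,0],[0,0,40,0,0,0],[0,0,55,0,0,0],[0,0,64,0,0,0],[0,0,64,0,0,0]]

```text
time: 5.73
tool_pos: [586.5, 91.6, 13.0]
eef_rot: [[-0.817, 0.577, -0.003], [0.577, 0.817, -0.001], [0.002, -0.003, -1.0]]
force: [0.1, -0.4, 0.7]
opening: 1.001
```

```bash
python3 snap.py 4
```

```text
5.7333 [586.54  91.57  12.96] [ 0.1  -0.38  0.74] 1.0014634185354958
```

View pics/k4.png

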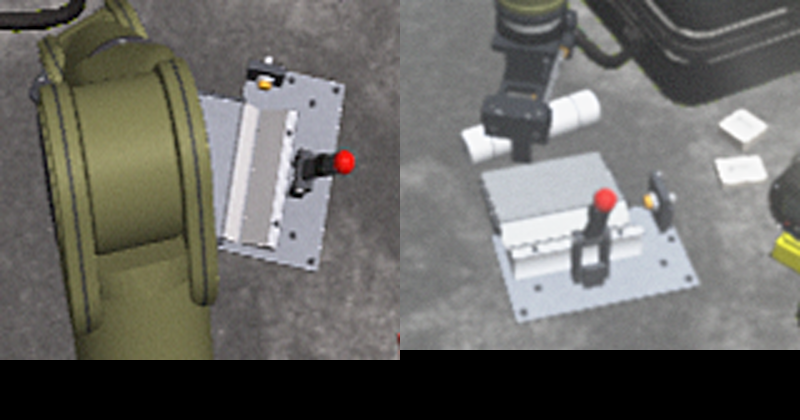

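arm_command:
  rows:
    - [[0,0,0,0,0,4],[0,0,0,0,0,8],[1,1.3,0,0,0,11],[3,4,0,0,0,12],[5,6.5,0,0,0,12],[7,9,0,0,0,12],[9,11.6,0,0,0,12],[11,14.2,0,0,0,12],[13,16.8,0,0,0,12],[15.5,20,0,0,0,12],[18,23.2,0,0,0,12],[20.5,26.4,0,0,0,12],[23,29.6,0,0,0,12],[25.5,32.8,0,0,0,12],[28,36,0,0,0,12],[30.5,39.2,0,0,0,12],[33,42.5,0,0,0,12],[35.5,45.7,0,0,0,12],[37,48,0,0,0,12],[38,49,0,0,0,12]]

```text
time: 7.5
tool_pos: [585.0, 154.5, 14.7]
eef_rot: [[-0.68, 0.733, 0.0], [0.733, 0.68, 0.001], [0.0, 0.001, -1.0]]
force: [-0.1, -0.1, 0.3]
opening: 1.001
```

```bash
python3 snap.py 5
```

```text
7.5 [585.03 154.53  14.72] [-0.11 -0.12  0.31] 1.001416387658192
```

View pics/k5.png

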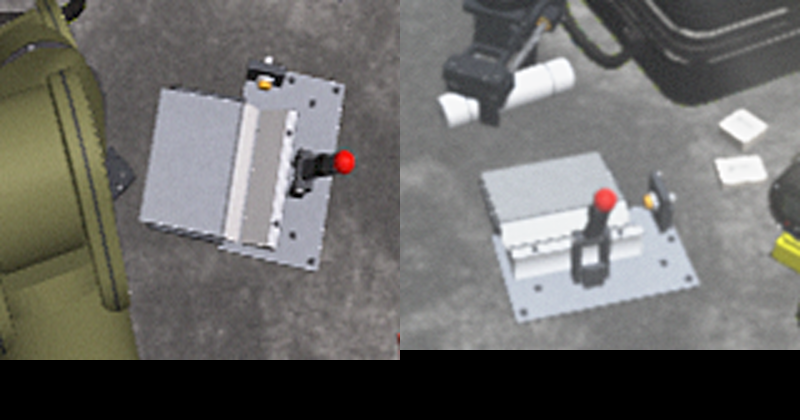

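arm_command:
  rows:
    - [[0,0,0,0,0,1.5],[0,0,0,0,0,3],[0,0,0,0,0,4.5],[0,0,0,0,0,6],[0,0,0,0,0,7.5],[0,0,0,0,0,9],[0,0,0,0,0,10.5],[0,0,0,0,0,12],[0,0,0,0,0,13],[0,0,0,0,0,14],[0,0,0,0,0,14]]

```text
time: 8.52
tool_pos: [585.0, 153.7, 14.7]
eef_rot: [[-0.481, 0.877, 0.0], [0.877, 0.481, 0.0], [0.0, 0.0, -1.0]]
force: [-0.5, 0.2, 0.4]
opening: 0.998
```

```bash
python3 snap.py 6; python3 -c "
from h import *
for k in '056':
    f=pickle.load(open('scene'+(k if k!='0' else '')+'.pkl','rb'))
    crop(f,262,195,338,245,5,f'/tmp/c{k}.png')
im=np.vstack([cv2.imread(f'/tmp/c{k}.png')[:200] for k in '056']);cv2.imwrite('pics/cmp6.png',im)"
```

```text
8.5167 [585.03 153.69  14.73] [-0.47  0.19  0.39] 0.9979319479413946
```

View pics/cmp6.png

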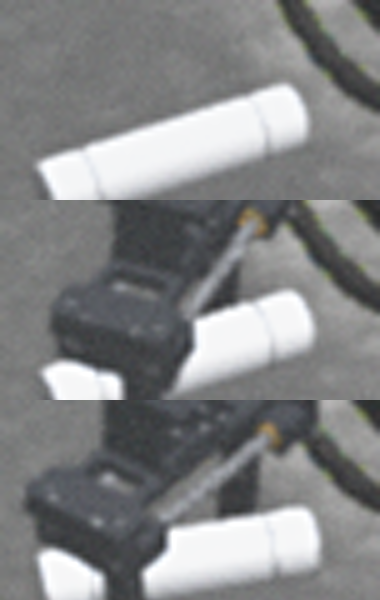

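View pics/k6.png

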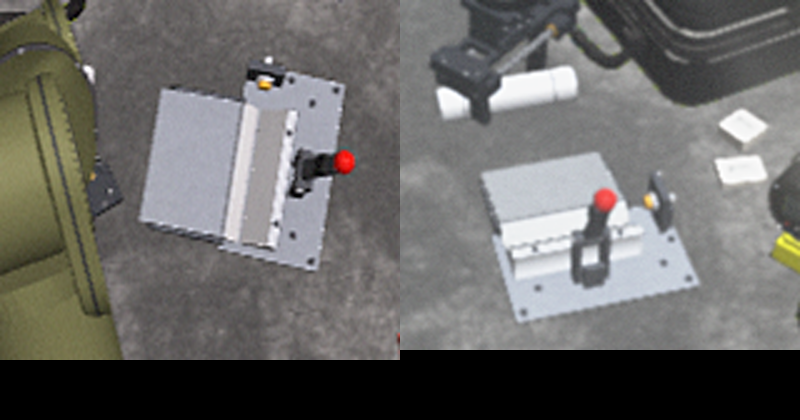

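```bash
cat > syaw.py <<'E'
import sys
from h import *
np.set_printoptions(precision=3,suppress=True)
# lower silhouette edge of bar in scene: snap, u ranges, v range
f=pickle.load(open(f'scene{sys.argv[1]}.pkl','rb'));g=f["image"].min(2).astype(float)
v0,v1=int(sys.argv[2]),int(sys.argv[3]);P=[]
z=float(sys.argv[4])
for rg in sys.argv[5:]:
    a,b=map(int,rg.split('-'))
    for u in range(a,b):
        r=g[v0:v1,u];i=[k for k in range(len(r)-1) if r[k]>=140>r[k+1]]
        if i: k=i[-1];P.append(cr(onz(f,u,v0+k+(r[k]-140)/(r[k]-r[k+1]),z)))
P=np.array(P);p=np.polyfit(P[:,0],P[:,1],1);res=P[:,1]-np.polyval(p,P[:,0]);k=abs(res)<3
p=np.polyfit(P[k,0],P[k,1],1);print('slope',p,'n',k.sum(),'std',res[k].std(),'x',P[:,0].min(),P[:,0].max())
E
python3 syaw.py "" 200 245 6 278-320; python3 syaw.py 6 200 245 6 295-322; python3 syaw.py 6 200 245 6 274-281 295-322;
```

```text
slope [  0.211 220.073] n 42 std 0.6690761298765023 x -83.22668487164414 46.46050129239208
slope [  0.01  207.697] n 26 std 0.49692956348142653 x -31.836810639054626 46.564456978825596
slope [  0.006 207.751] n 33 std 0.5001928175073609 x -93.90415247436175 46.564456978825596
```

arm_command:
  rows:
    - [[-1.6,-1.2,0,0,0,0],[-4.7,-3.7,0,0,0,0],[-7.8,-6.1,0,0,0,0],[-11,-8.6,0,0,0,0],[-14.1,-11.1,0,0,0,0],[-17.3,-13.6,0,0,0,0],[-20.4,-16,0,0,0,0],[-23.5,-18.5,0,0,0,0],[-26.7,-21,0,0,0,0],[-29.8,-23.4,0,0,0,0],[-33,-25.9,0,0,0,0],[-36.1,-28.4,0,0,0,0],[-39.3,-30.9,0,0,0,0],[-42.4,-33.3,0,0,0,0],[-45.5,-35.8,0,0,0,0],[-48.6,-38.2,0,0,0,0],[-51,-40.1,0,0,0,0],[-53,-41.7,0,0,0,0],[-54,-42.5,0,0,0,0],[-54,-42.5,0,0,0,0]]

```text
time: 10.28
tool_pos: [573.7, 85.3, 14.7]
eef_rot: [[-0.481, 0.876, -0.0], [0.876, 0.481, -0.0], [-0.0, -0.0, -1.0]]
force: [0.5, 0.9, -0.7]
opening: 1.001
```

```bash
python3 snap.py 7; python3 -c "
from h import *
from station import arm
print(cr(arm.sense()['tool_pos']),arm.sense()['eef_rot'][:,1])"
```

```text
10.2833 [573.69  85.32  14.68] [ 0.49  0.9  -0.68] 1.000749638990984
[-19.31224533 149.70210217] [ 8.76318412e-01  4.81732215e-01 -3.36459414e-04]
```

View pics/k7.png

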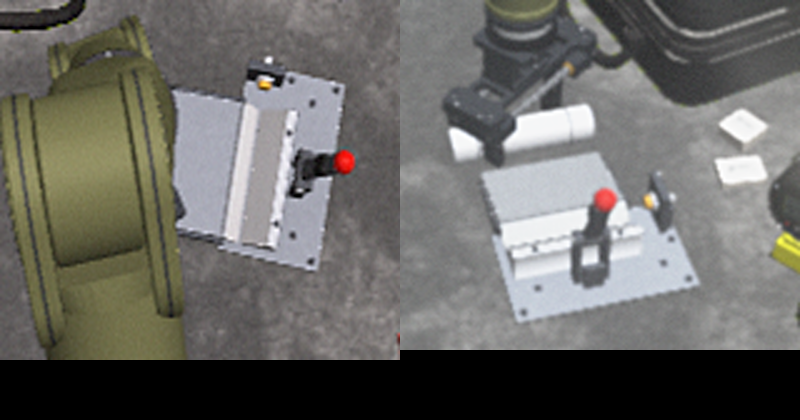

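```bash
python3 syaw.py 7 230 258 6 297-330;python3 syaw.py 7 230 258 6 279-290 297-330; python3 - <<'E'
from h import *
f=pickle.load(open('scene7.pkl','rb'));g=pickle.load(open('scene.pkl','rb'))
crop(f,268,222,340,262,8,'pics/c7.png')
E
```

```text
slope [  0.012 137.643] n 33 std 0.7609113504040036 x -41.91372396558351 51.15991674434383
slope [  0.007 137.73 ] n 42 std 0.876687660160519 x -93.80500061543214 51.15991674434383
```

View pics/c7.png

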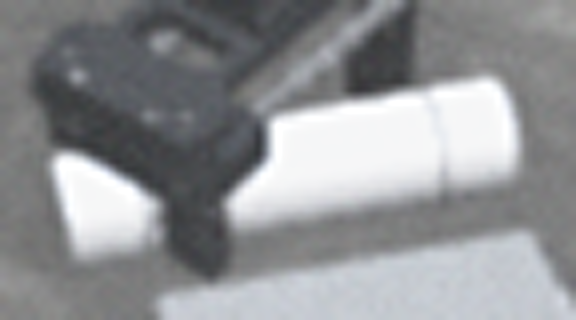

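arm_command:
  rows:
    - [[0,0,0,0,0,-4],[0,0,0,0,0,-8],[0,0,-30,0,0,-8],[0,0,-66,0,0,-8],[31.5,24.7,-66,0,0,-1],[31.5,24.7,-66,0,0,38.2],[31.5,24.7,-66,0,0,38.2],[31.5,24.7,-66,0,0,38.2],[31.5,24.7,-66,0,0,38.2],[31.5,24.7,-66,0,0,38.2],[31.5,24.7,-66,0,0,38.2],[31.5,24.7,-40,0,0,38.2],[31.5,24.7,-15,0,0,38.2],[31.5,24.7,0,0,0,38.2],[31.5,24.7,0,0,0,38.2]]

```text
time: 11.63
tool_pos: [577.8, 125.3, 11.7]
eef_rot: [[0.163, 0.987, -0.006], [0.987, -0.163, -0.001], [-0.002, -0.005, -1.0]]
force: [-0.6, -0.2, -0.2]
opening: 1.001
```

```bash
python3 snap.py 8; python3 -c "
from h import *
from station import arm
print(cr(arm.sense()['tool_pos']),arm.sense()['eef_rot'][:,1])"; python3 bar.py 8 20 278 303;python3 syaw.py 8 230 258 6 281-328
```

```text
11.6333 [577.79 125.33  11.75] [-0.58 -0.23 -0.24] 1.0009564097451233
[-19.60804563 190.02169191] [ 9.86618247e-01 -1.63045163e-01 -8.42779466e-04]
49 [225. 273.]
edge slope(cradle) 0.014213798629756733 y at x=-20 128.92962336513813 axis 148.92962336513813 x range -78.33203128673031 63.27735723692089
slope [  0.011 137.878] n 46 std 0.5683361103964744 x -87.93978657964816 45.18539546764347
```

View pics/k8.png

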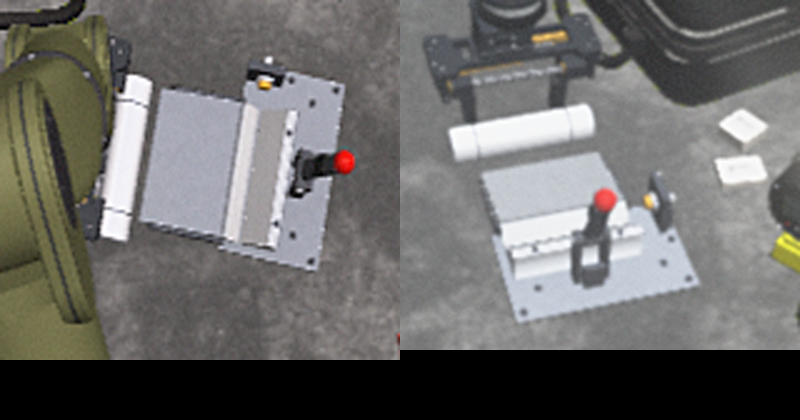

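```bash
python3 ends.py 8 35 289 294
```

```text
289 [ 40.3 159.6] [-100.6  130.8] [-30.1 145.2] 143.79506277015355
290 [ 52.5 159.1] [-99.6 128.1] [-23.6 143.6] 155.25466298939403
291 [ 58.8 157.4] [-92.2 126.7] [-16.7 142. ] 154.17237229308262
292 [ 59.8 154.6] [-77.6 126.7] [ -8.9 140.7] 140.19922176112908
293 [ 60.1 151.7] [-60.1 127.4] [ -0.  139.5] 122.5776802353553
```

arm_command:
  rows:
    - [[-3,0,0,0,0,0],[-6,0,0,0,0,0],[-8,0,0,0,0,0],[-10,0,0,0,0,0],[-12,0,0,0,0,0],[-14,0,0,0,0,0],[-16,0,0,0,0,0],[-18,0,0,0,0,0],[-20,0,0,0,0,0],[-22,0,0,0,0,0],[-24,0,0,0,0,0],[-26,0,0,0,0,0],[-28,0,0,0,0,0],[-30,0,0,0,0,0],[-32,0,0,0,0,0],[-34,0,0,0,0,0],[-36,0,0,0,0,0],[-38,0,0,0,0,0],[-40,0,0,0,0,0],[-42,0,0,0,0,0]]

```text
time: 13.4
tool_pos: [574.1, 85.7, 15.1]
eef_rot: [[0.162, 0.987, 0.002], [0.987, -0.162, 0.002], [0.003, 0.001, -1.0]]
force: [0.3, 4.1, 1.4]
opening: 0.996
```

```bash
python3 snap.py 9; python3 -c "
from h import *
from station import arm
print(cr(arm.sense()['tool_pos']),arm.sense()['eef_rot'][:,1])"; python3 syaw.py 9 235 275 6 290-330
```

```text
13.4 [574.1   85.67  15.09] [0.28 4.08 1.37] 0.9964582325151023
[-18.99607793 148.05131748] [ 9.86641040e-01 -1.62907910e-01  6.86715137e-04]
slope [-0.411 30.42 ] n 1 std 0.0 x -75.22008872246977 -73.93021790017063syaw.py:14: RankWarning: Polyfit may be poorly conditioned
  p=np.polyfit(P[k,0],P[k,1],1);print('slope',p,'n',k.sum(),'std',res[k].std(),'x',P[:,0].min(),P[:,0].max())
```

View pics/k9.png

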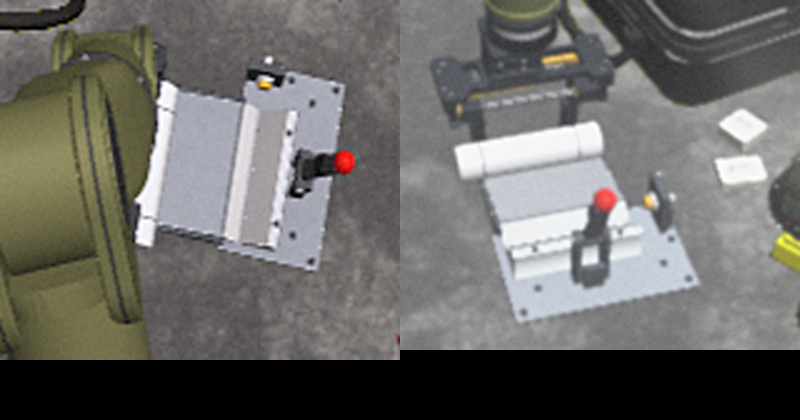

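arm_command:
  rows:
    - [[-3,0,-0.5,0,0,0],[-6,0,-1.2,0,0,0],[-9,0,-1.9,0,0,0],[-12,0,-2.6,0,0,0],[-15,0,-3.3,0,0,0],[-18,0,-4,0,0,0],[-21,0,-4.7,0,0,0],[-24,0,-5.4,0,0,0],[-27,0,-6.1,0,0,0],[-30,0,-6.8,0,0,0],[-33,0,-7.5,0,0,0],[-36,0,-8.2,0,0,0],[-39,0,-8.9,0,0,0],[-42,0,-9.6,0,0,0],[-45,0,-10.3,0,0,0],[-48,0,-11,0,0,0],[-51,0,-11.7,0,0,0],[-54,0,-12.4,0,0,0],[-57,0,-13.1,0,0,0],[-60,0,-13.8,0,0,0]]

```text
time: 15.17
tool_pos: [563.5, 24.4, 28.6]
eef_rot: [[0.163, 0.987, -0.0], [0.987, -0.163, 0.0], [0.0, -0.0, -1.0]]
force: [0.3, 3.8, 2.0]
opening: 1.001
```

```bash
python3 snap.py 10; python3 -c "
from h import *
from station import arm
print(cr(arm.sense()['tool_pos']),arm.sense()['eef_rot'][:,1])"
```

```text
15.1667 [563.52  24.39  28.56] [0.34 3.82 1.99] 1.0009668196652814
[-19.32504988  86.40964601] [ 9.86363192e-01 -1.64583167e-01 -1.88335471e-04]
```

View pics/k10.png

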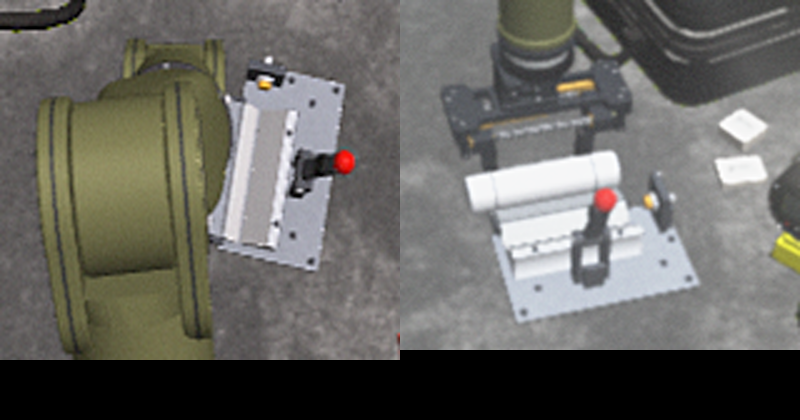

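arm_command:
  rows:
    - [[-3,0,-0.7,0,0,0],[-6,0,-1.4,0,0,0],[-9,0,-2.1,0,0,0],[-12,0,-2.8,0,0,0],[-15,0,-3.5,0,0,0],[-18,0,-4.2,0,0,0],[-21,0,-4.9,0,0,0],[-24,0,-5.6,0,0,0],[-27,0,-6.3,0,0,0],[-30,0,-7,0,0,0],[-32,0,-7.5,0,0,0],[-34,0,-8,0,0,0],[-36,0,-8.3,0,0,0],[-38,0,-8.3,0,0,0],[-40,0,-8.3,0,0,0],[-42,0,-8.3,0,0,0],[-44,0,-8.3,0,0,0],[-45,0,-8.3,0,0,0],[-46,0,-8.3,0,0,0],[-46,0,-8.3,0,0,0]]

```text
time: 16.93
tool_pos: [556.0, -21.0, 36.8]
eef_rot: [[0.164, 0.987, -0.0], [0.987, -0.164, -0.0], [-0.0, -0.0, -1.0]]
force: [-0.6, 0.7, -0.3]
opening: 1.004
```

```bash
python3 snap.py 11; python3 -c "
from h import *
from station import arm
print(cr(arm.sense()['tool_pos']),arm.sense()['eef_rot'][:,1])"
```

```text
16.9333 [556.05 -20.96  36.79] [-0.58  0.68 -0.31] 1.0035660004473197
[-19.30971339  42.01373696] [ 9.86602647e-01 -1.63141706e-01 -6.29016629e-06]
```

View pics/k11.png

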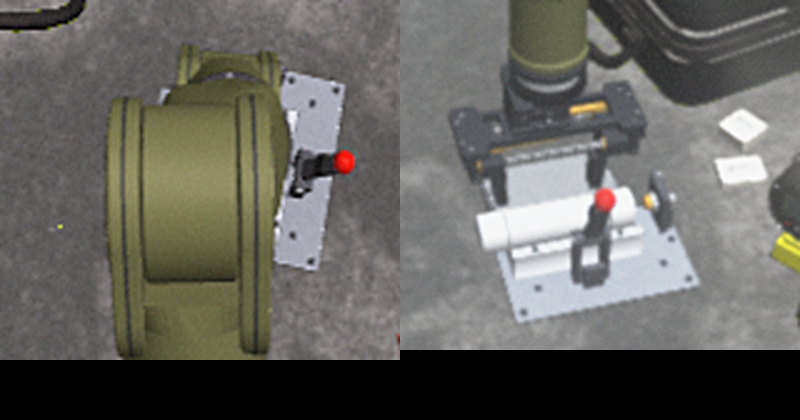

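arm_command:
  rows:
    - [[6,0,-20,0,0,0],[6,0,-45,0,0,0],[0,-30,-50,0,0,0],[-20,-65,-50,0,0,0],[-42,-90,-50,0,0,0],[-42,-116,-50,0,0,0],[-42,-116,-50,0,0,0],[-42,-116,-35,0,0,0],[-42,-116,-15,0,0,0],[-42,-116,0,0,0,0],[-42,-116,8,0,0,0],[-42,-116,8,0,0,0]]
  gripper: 0

```text
time: 18.03
tool_pos: [443.0, -43.5, 33.3]
eef_rot: [[0.163, 0.987, -0.012], [0.987, -0.163, 0.002], [-0.0, -0.012, -1.0]]
force: [-0.9, 0.0, 0.1]
opening: 0.115
```

```bash
python3 snap.py 12; python3 -c "
from h import *
from station import arm
print(cr(arm.sense()['tool_pos']),arm.sense()['eef_rot'][:,1])"
```

```text
18.0333 [443.01 -43.5   33.3 ] [-0.92  0.04  0.15] 0.11530796368673214
[-127.77214507    0.73079591] [ 0.98664954 -0.16244037 -0.0116541 ]
```

View pics/k12.png

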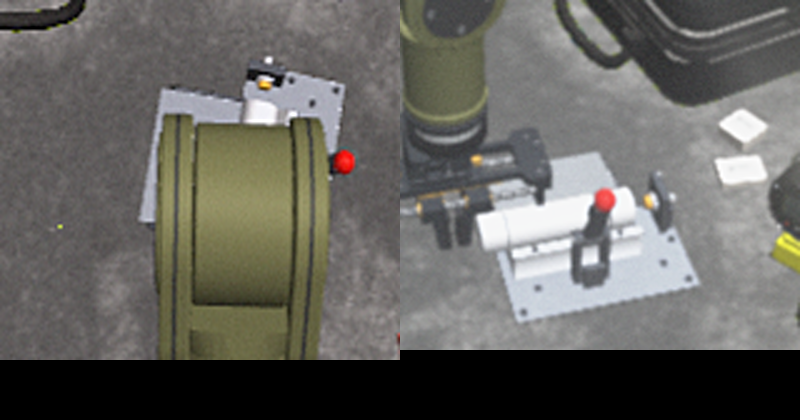

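arm_command:
  rows:
    - [[0,0,0,0,0,0],[0,0,0,0,0,0],[0,2,0,0,0,0],[0,4,0,0,0,0],[0,6,0,0,0,0],[0,8,0,0,0,0],[0,10,0,0,0,0],[0,11.5,0,0,0,0],[0,13,0,0,0,0],[0,14.5,0,0,0,0],[0,16,0,0,0,0]]

```text
time: 19.05
tool_pos: [455.0, -46.2, 34.2]
eef_rot: [[0.163, 0.987, -0.017], [0.987, -0.163, 0.002], [-0.001, -0.017, -1.0]]
force: [-3.9, 1.3, 3.4]
opening: 0.005
```

```bash
python3 snap.py 13; python3 -c "
from h import *
from station import arm
print(cr(arm.sense()['tool_pos']),arm.sense()['eef_rot'][:,1])"
```

```text
19.05 [455.05 -46.2   34.22] [-3.93  1.28  3.39] 0.005244184644721561
[-113.59144371    0.25005905] [ 0.986485   -0.16320899 -0.014497  ]
```

View pics/k13.png

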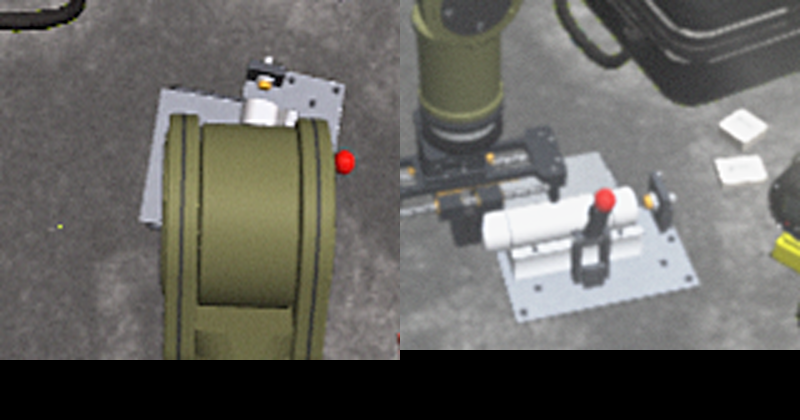

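arm_command:
  rows:
    - [[0,1,0,0,0,0],[0,2,0,0,0,0],[0,3,0,0,0,0],[0,4,0,0,0,0],[0,5,0,0,0,0],[0,6,0,0,0,0],[0,7,0,0,0,0],[0,8,0,0,0,0],[0,9,0,0,0,0],[0,10,0,0,0,0]]

```text
time: 19.98
tool_pos: [467.0, -48.2, 34.2]
eef_rot: [[0.163, 0.986, -0.013], [0.987, -0.163, 0.001], [-0.001, -0.013, -1.0]]
force: [-4.2, 0.0, 3.4]
opening: 0.005
```

```bash
python3 snap.py 14; python3 -c "
from h import *
from station import arm
print(cr(arm.sense()['tool_pos']),arm.sense()['eef_rot'][:,1])
crop(pickle.load(open('top14.pkl','rb')),310,212,380,262,10,'pics/c14.png')"
```

```text
19.9833 [466.99 -48.16  34.17] [-4.15  0.03  3.42] 0.0045462177921561635
[-102.39510591    0.29983268] [ 0.98649741 -0.16331855 -0.01224424]
```

View pics/c14.png

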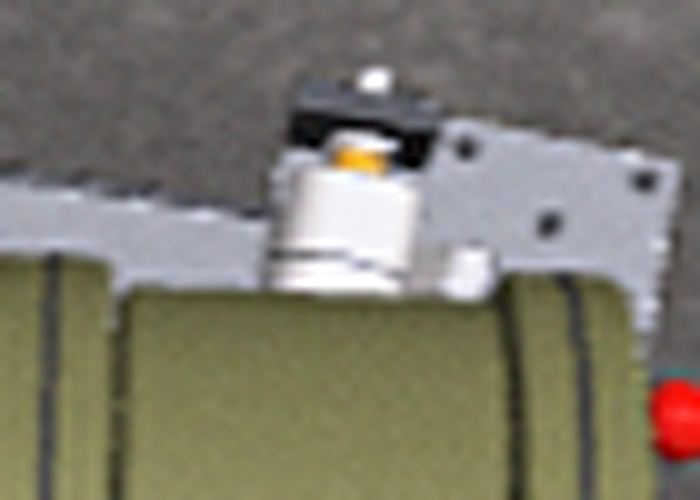

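arm_command:
  rows:
    - [[0,1,0,0,0,0],[0,2,0,0,0,0],[0,3,0,0,0,0],[0,4,0,0,0,0],[0,4,0,0,0,0]]

```text
time: 20.5
tool_pos: [469.6, -48.6, 34.1]
eef_rot: [[0.163, 0.986, -0.016], [0.987, -0.163, 0.002], [-0.001, -0.016, -1.0]]
force: [-6.6, 0.8, 4.1]
opening: 0.008
```

arm_command:
  rows:
    - [[0,1,0,0,0,0],[0,2,0,0,0,0],[0,3,0,0,0,0],[0,4,0,0,0,0],[0,4,0,0,0,0]]

```text
time: 20.92
tool_pos: [469.5, -48.7, 33.9]
eef_rot: [[0.162, 0.986, -0.023], [0.987, -0.162, 0.002], [-0.002, -0.023, -1.0]]
force: [-11.4, 2.5, 8.0]
opening: 0.007
```

```bash
python3 snap.py 15; python3 -c "
from h import *
from station import arm
print(cr(arm.sense()['tool_pos']),arm.sense()['eef_rot'][:,1])
a=pickle.load(open('top15.pkl','rb'));b=pickle.load(open('scene15.pkl','rb'))
crop(a,320,212,360,252,10,'/tmp/a.png');crop(b,330,250,370,290,10,'/tmp/b.png')
cv2.imwrite('pics/c15.png',np.hstack([cv2.imread('/tmp/a.png'),cv2.imread('/tmp/b.png')]))"
```

```text
20.9167 [469.53 -48.66  33.92] [-11.4    2.47   8.04] 0.00652440420252287
[-100.1279962     0.18337465] [ 0.98646448 -0.1623264  -0.023194  ]
```

View pics/c15.png

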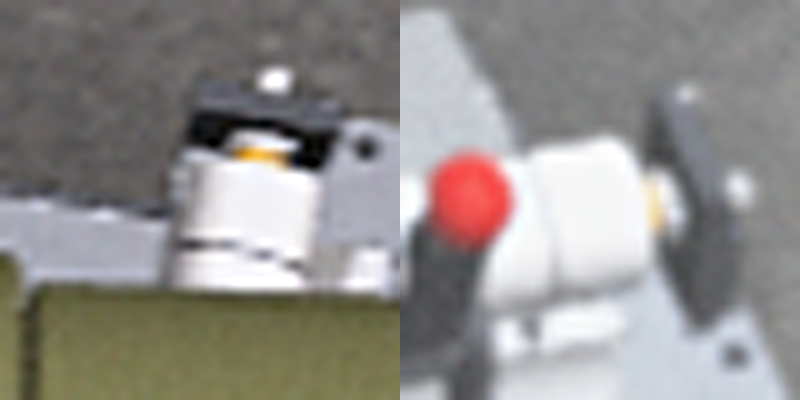

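arm_command:
  rows:
    - [[0,-3,0,0,0,0],[0,-8,0,0,0,0],[0,-8,-5,0,0,0],[0,-8,-5,0,0,0],[0,-4,-5,0,0,0],[0,-2,-5,0,0,0],[0,0,-5,0,0,0],[0,2,-5,0,0,0],[0,4,-5,0,0,0],[0,4,-5,0,0,0]]

```text
time: 21.85
tool_pos: [470.1, -48.8, 38.8]
eef_rot: [[0.162, 0.986, -0.031], [0.987, -0.162, 0.003], [-0.002, -0.031, -1.0]]
force: [-15.3, 4.3, 11.1]
opening: 0.003
```

arm_command:
  rows:
    - [[0,-5,0,0,0,0],[0,-15,0,0,0,0],[0,-20,-20,0,0,0],[0,-20,-60,0,0,0],[0,-20,-100,0,0,0],[0,-20,-140,0,0,0],[0,-20,-155,0,0,0],[-40,-10,-155,0,0,0],[-80,10,-155,0,0,0],[-115,30,-155,0,0,0],[-145,60,-155,0,0,0],[-145,98,-155,0,0,0],[-145,98,-155,0,0,0],[-145,98,-155,0,0,0]]

```text
time: 23.02
tool_pos: [556.7, -210.1, 192.9]
eef_rot: [[0.164, 0.986, -0.009], [0.986, -0.164, 0.001], [-0.001, -0.009, -1.0]]
force: [-0.7, 0.7, -0.1]
opening: 0.006
```

```bash
python3 snap.py 16; python3 -c "
from h import *
from station import arm
print(cr(arm.sense()['tool_pos']),arm.sense()['eef_rot'])
a=pickle.load(open('top16.pkl','rb'));b=pickle.load(open('scene16.pkl','rb'))
crop(a,300,212,380,292,5,'/tmp/a.png');crop(b,280,240,360,320,5,'/tmp/b.png')
cv2.imwrite('pics/c16.png',np.hstack([cv2.imread('/tmp/a.png'),cv2.imread('/tmp/b.png')]))"
```

```text
23.0167 [ 556.71 -210.14  192.89] [-0.69  0.7  -0.11] 0.005594408240061503
[   8.93318529 -143.98198922] [[ 1.62537558e-01  9.86614711e-01 -1.31512306e-02]
 [ 9.86702301e-01 -1.62527603e-01  1.82938984e-03]
 [-3.32535046e-04 -1.32736940e-02 -9.99911845e-01]]
```

View pics/c16.png

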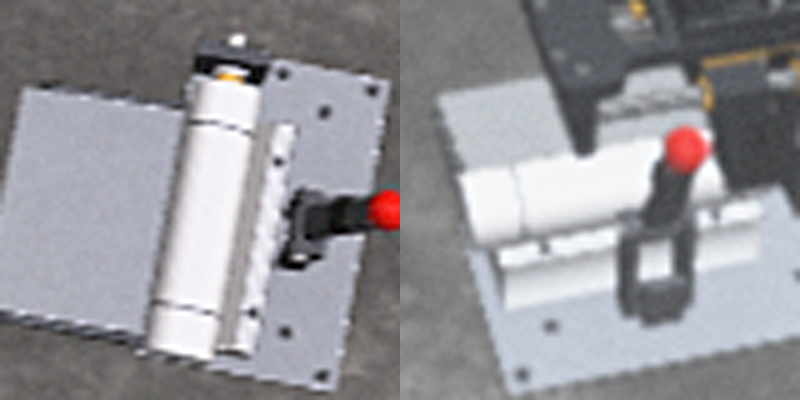

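View pics/k16.png

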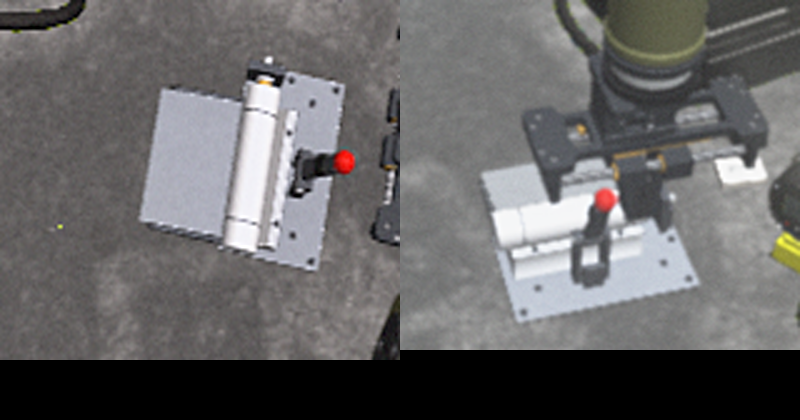

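```bash
python3 ends.py 16 52 336 345 2>/dev/null; python3 - <<'E'
from h import *
t=pickle.load(open('top16.pkl','rb'));th=-.164
def W(c):return np.r_[O+RC@np.array(c[:2]),c[2]]
for c in[(75,0,34.3),(75,0,54.3),(-85,0,54.3),(75,0,41.8),(86,0,58)]:
    u=proj(t,W(c))[0];print(c,u,'crop',(u-[300,212])*5)
E
```

```text
336 [52.8 23.9] [-84.7  -1.6] [-16.   11.1] 139.848261230818
337 [67.6 23.7] [-84.4  -4.4] [-8.4  9.7] 154.63247826708005
338 [69.7 21.2] [-84.4  -7.3] [-7.3  7. ] 156.7301344216414
339 [75.2 19.3] [-85.4 -10.3] [-5.1  4.5] 163.285742458229
340 [75.7 16.4] [-85.2 -13.1] [-4.7  1.7] 163.59196930820838
341 [75.7 13.5] [-88.9 -16.7] [-6.6 -1.6] 167.36797953998516
342 [75.3 10.5] [-89.  -19.5] [-6.8 -4.5] 167.04477641753806
343 [75.3  7.6] [-88.3 -22.3] [-6.5 -7.3] 166.35422949950947
344 [83.5  6.2] [-87.7 -25. ] [-2.1 -9.4] 174.03595817088038
(75, 0, 34.3) [345.14217339 229.34903823] crop [225.71086696  86.74519113]
(75, 0, 54.3) [345.64031346 227.89263466] crop [228.20156729  79.46317332]
(-85, 0, 54.3) [335.46652698 282.58193257] crop [177.33263491 352.90966284]
(75, 0, 41.8) [345.32729865 228.80779067] crop [226.63649327  84.03895337]
(86, 0, 58) [346.41945815 223.93384256] crop [232.09729075  59.66921281]
```

arm_command:
  rows:
    - [[0,-9,20,0,0,0],[0,-9,40,0,0,0],[0,-9,52,0,0,0],[0,-9,52,0,0,0],[8,-9,52,0,0,0],[16,-9,52,0,0,0],[24,-9,52,0,0,0],[28,-9,52,0,0,0],[32,-9,52,0,0,0],[36,-9,52,0,0,0],[40,-9,52,0,0,0],[44,-9,52,0,0,0],[48,-9,52,0,0,0],[52,-9,52,0,0,0],[55,-9,52,0,0,0],[58,-9,52,0,0,0]]

```text
time: 24.45
tool_pos: [553.9, -150.1, 140.8]
eef_rot: [[0.163, 0.987, -0.013], [0.987, -0.163, 0.002], [-0.001, -0.013, -1.0]]
force: [-0.2, -0.6, 0.5]
opening: 0.008
```

```bash
python3 snap.py 17; python3 -c "
from h import *
from station import arm
print(cr(arm.sense()['tool_pos']))"
```

```text
24.45 [ 553.88 -150.1   140.82] [-0.23 -0.56  0.48] 0.00834883740027086
[ -0.35459488 -85.52021808]
```

View pics/k17.png

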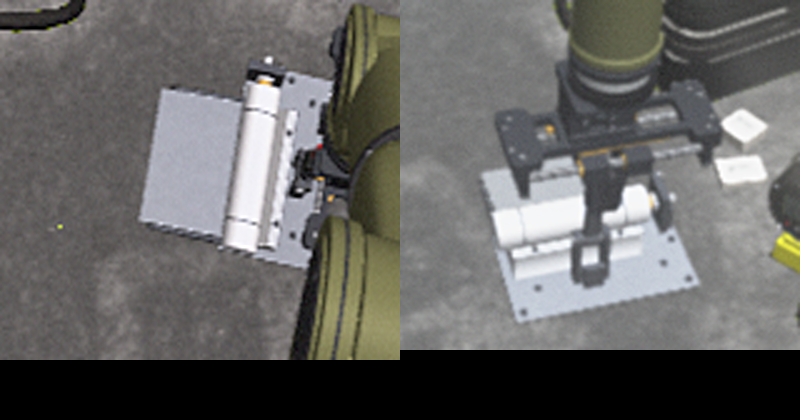

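arm_command:
  rows:
    - [[3,0,0,0,0,0],[6,0,0,0,0,0],[9,0,0,0,0,0],[12,0,0,0,0,0],[15,0,0,0,0,0],[18,0,0,0,0,0],[21,0,0,0,0,0],[24,0,0,0,0,0],[24,0,0,0,0,0],[24,0,0,0,0,0]]

```text
time: 25.38
tool_pos: [557.8, -126.5, 140.9]
eef_rot: [[0.163, 0.987, -0.013], [0.987, -0.163, 0.001], [-0.001, -0.013, -1.0]]
force: [-0.1, 0.1, 0.5]
opening: 0.006
```

```bash
python3 snap.py 18; python3 -c "
from h import *
from station import arm
print(cr(arm.sense()['tool_pos']))"
```

```text
25.3833 [ 557.85 -126.54  140.9 ] [-0.12  0.09  0.53] 0.006408546264349565
[ -0.32483763 -62.72907878]
```

View pics/k18.png

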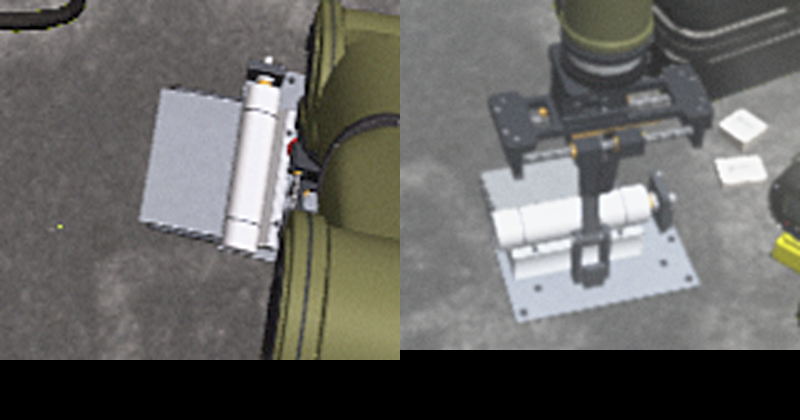

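arm_command:
  rows:
    - [[3,0,0,0,0,0],[6,0,0,0,0,0],[9,0,0,0,0,0],[11,0,0,0,0,0],[11,0,0,0,0,0],[11,0,0,0,0,0]]

```text
time: 25.98
tool_pos: [559.6, -115.8, 140.9]
eef_rot: [[0.163, 0.987, -0.013], [0.987, -0.163, 0.001], [-0.001, -0.013, -1.0]]
force: [0.0, -0.2, 0.5]
opening: 0.006
```

```bash
python3 snap.py 19
```

```text
25.9833 [ 559.65 -115.77  140.89] [ 0.02 -0.2   0.47] 0.006193806933064906
```

View pics/k19.png

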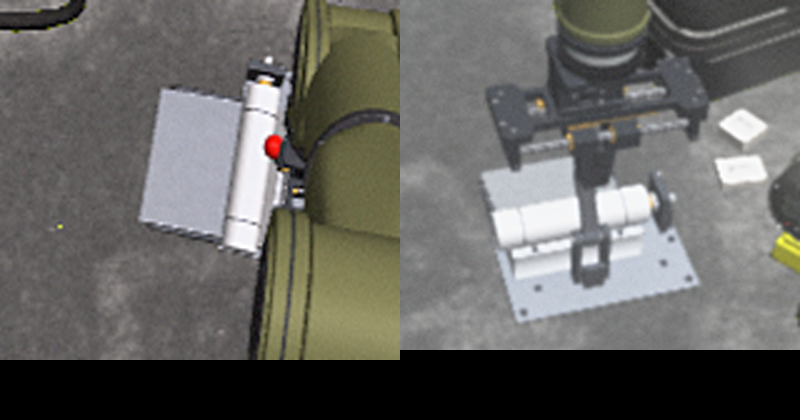

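arm_command:
  rows:
    - [[-15,0,0,0,0,0],[-40,0,-10,0,0,0],[-70,0,-40,0,0,0],[-100,0,-80,0,0,0],[-120,0,-110,0,0,0],[-130,0,-130,0,0,0],[-130,0,-130,0,0,0],[-130,0,-130,0,0,0],[-130,0,-130,0,0,0],[-130,0,-130,0,0,0],[-130,0,-130,0,0,0],[-130,0,-130,0,0,0],[-130,0,-130,0,0,0],[-130,0,-130,0,0,0],[-130,0,-130,0,0,0],[-130,0,-130,0,0,0],[-130,0,-130,0,0,0],[-130,0,-130,0,0,0],[-130,0,-130,0,0,0],[-130,0,-130,0,0,0]]

```text
time: 27.75
tool_pos: [540.0, -244.5, 271.0]
eef_rot: [[0.163, 0.986, -0.013], [0.987, -0.163, 0.001], [-0.001, -0.013, -1.0]]
force: [0.9, -0.1, 0.5]
opening: 0.004
```

```bash
python3 snap.py 20
```

```text
27.75 [ 539.99 -244.47  270.99] [ 0.88 -0.07  0.51] 0.004422344312793798
```

View pics/k20.png

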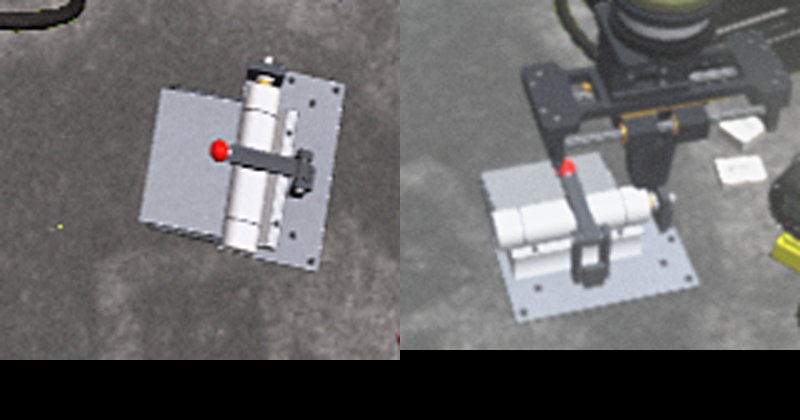

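Nearly down; I'll wait a bit more and check the knob's height and the bar's end.

arm_command:
  rows:
    - [[0,0,0,0,0,0],[0,0,0,0,0,0],[0,0,0,0,0,0],[0,0,0,0,0,0],[0,0,0,0,0,0],[0,0,0,0,0,0],[0,0,0,0,0,0],[0,0,0,0,0,0],[0,0,0,0,0,0],[0,0,0,0,0,0],[0,0,0,0,0,0],[0,0,0,0,0,0],[0,0,0,0,0,0],[0,0,0,0,0,0],[0,0,0,0,0,0],[0,0,0,0,0,0],[0,0,0,0,0,0],[0,0,0,0,0,0]]

```text
time: 29.35
tool_pos: [540.0, -244.5, 271.0]
eef_rot: [[0.163, 0.987, -0.013], [0.987, -0.163, 0.001], [-0.001, -0.013, -1.0]]
force: [0.3, 0.7, 0.3]
opening: 0.003
```

```bash
python3 snap.py 21; python3 - <<'E'
from h import *
np.set_printoptions(precision=1,suppress=True)
for k in(20,21):
    t=pickle.load(open(f'top{k}.pkl','rb'));s=pickle.load(open(f'scene{k}.pkl','rb'))
    for f,b in((t,(300,230,390,270)),(s,(300,240,345,290))):
        im=f["image"].astype(int);x0,y0,x1,y1=b
        m=((im[...,0]>140)&(im[...,1]<80)&(im[...,2]<80))[y0:y1,x0:x1];v,u=np.nonzero(m);p=(u.mean()+x0,v.mean()+y0);print(k,p,len(u))
        kn=[proj(f,np.r_[O+RC@np.array([0,-56+95*np.cos(a)]),64.3+95*np.sin(a)])[0] for a in(0,.1,.2)];print('  expected 0,.1,.2 rad',*kn)
a=pickle.load(open('top21.pkl','rb'))
b=pickle.load(open('scene21.pkl','rb'))
crop(a,300,212,380,292,5,'/tmp/a.png');crop(b,280,240,360,320,5,'/tmp/b.png')
cv2.imwrite('pics/c21.png',np.hstack([cv2.imread('/tmp/a.png'),cv2.imread('/tmp/b.png')]))
cv2.imwrite('pics/full21.png',a["image"][:,:,::-1])
d=cv2.absdiff(a["image"],pickle.load(open('top.pkl','rb'))["image"]).max(2)
cv2.imwrite('pics/diff21.png',d)
E
python3 ends.py 21 52 338 344
```

```text
29.35 [ 540.   -244.46  270.97] [0.27 0.73 0.3 ] 0.0027606897835949955
20 (np.float64(327.3939393939394), np.float64(249.6060606060606)) 33
  expected 0,.1,.2 rad [327.6 250.1] [327.8 249.5] [328.5 249.1]
20 (np.float64(320.3), np.float64(257.1)) 10
  expected 0,.1,.2 rad [321.2 257.8] [321.3 255.4] [321.5 253.2]
21 (np.float64(327.3888888888889), np.float64(249.66666666666666)) 36
  expected 0,.1,.2 rad [327.6 250.1] [327.8 249.5] [328.5 249.1]
21 (np.float64(320.38461538461536), np.float64(256.61538461538464)) 13
  expected 0,.1,.2 rad [321.2 257.8] [321.3 255.4] [321.5 253.2]
338 [69.4 21.1] [-84.4  -7.3] [-7.5  6.9] 156.40429605582185
339 [75.2 19.3] [-85.3 -10.3] [-5.   4.5] 163.20499480041875
340 [75.6 16.4] [-85.1 -13.1] [-4.7  1.7] 163.40276312297212
341 [75.6 13.5] [-88.7 -16.6] [-6.6 -1.6] 167.0916319130919
342 [75.2 10.5] [-89.  -19.5] [-6.9 -4.5] 166.92323858730828
343 [75.4  7.6] [-88.3 -22.3] [-6.5 -7.3] 166.37414570491507
```

View pics/c21.png

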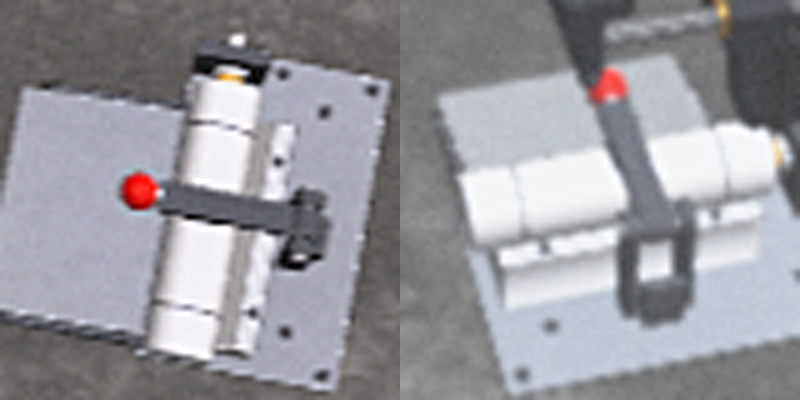

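View pics/diff21.png

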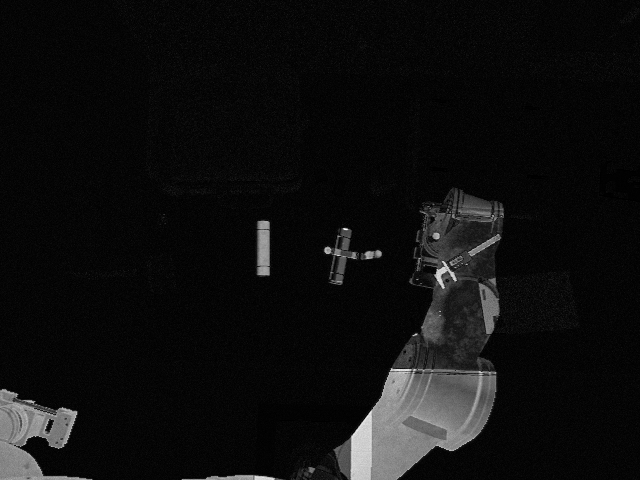

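```bash
python3 -c "
from station import arm
print(arm.job_done())"
```

```text
the job is handed in; nothing more can be done
None
```

The shaft blank is in the V-groove, its end is against the brass stop, and the hold-down pad rests on it. I handed the job in at about 29 s of the 51 s allowed.

**What I did**
- **Rolling:** On the first push the bar rolled ahead of the fingers without straightening. Its middle drifted to about cradle x = -6 mm, too close to the stop to drop in safely. I put one fingertip on each side of it, rolled it back and turned it parallel to the cradle. Then I pushed it from behind with both fingertips, up the ramp and over the lip. I never gripped or lifted it.
- **Pushing to the stop:** I slid it along the groove with the shut fingertips until it stopped moving. The force rose from about 4 N while sliding to 15 N.
- **Hold-down:** Only then did I tip the arm past upright. It sank by itself, and I backed away.

**Last checks**
- **Bar:** its ends measure about cradle x = 75 and -85 mm, as they should. The view is good to 1–2 mm, so contact with the stop rests mainly on the rise in force.
- **Hold-down arm:** the knob is within about 1 pixel of where a level arm should put it. It did not move between the last two pictures, 1.6 s apart.
- **Other things on the bench:** comparing the first and last top views shows nothing else moved. The robot hid part of the bench, including the caliper, so I could not check that area from above.
- **Robot:** it is clear of everything, with the fingertips 271 mm up and the wrist force near zero.

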